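# Gift packing at the farm shop counter

### The job

Pack the four gifts: stand each product upright on the floor of the open chipwood box base made for it, the one with the same outline and size (big round jar, small round jar, square jar and oblong tin, each in its own). Set each one down gently, without dropping it (it is mostly glass), and leave the tape dispenser and the stapler where they are.

Things in the scene. Friction and masses are not known exactly. Their poses are not given: they have to be found in the camera images.
- big_jar: Big round jar of red jam with a dark twist-off lid and a cream label, standing upright: diameter 66 mm over its whole height, lid included, 90 mm high, 0.34 to 0.56 kg. Origin: centre of its underside; z up.
- mini_jar: Small round jar of the same jam, same dark lid: diameter 46 mm over its whole height, lid included, 62 mm high, 0.10 to 0.16 kg. Origin: centre of its underside; z up.
- square_jar: Square jar of the same jam: glass body 54 x 54 mm with flat sides from the foot to 62 mm high, on it a round dark lid of 47 mm diameter, 76 mm high in all, 0.21 to 0.35 kg. Origin: centre of its underside; z up. x and y are square to its sides.
- tin: Oblong plain metal tin with cream labels: 90 mm (its x) by 50 mm (its y), 64 mm high, straight sides, 0.15 to 0.25 kg. Origin: centre of its underside; z up.
- big_round_box: Chipwood (pale wood) base of a gift box, open at the top, loose and light (70 g): round, 90 mm across outside, 82 mm inside, for the big round jar. Overall height 22 mm, floor 4 mm thick, walls 4 mm thick. Origin: centre of its underside; z up.
- small_round_box: Chipwood (pale wood) base of a gift box, open at the top, loose and light (70 g): round, 70 mm across outside, 62 mm inside, for the small round jar. Overall height 22 mm, floor 4 mm thick, walls 4 mm thick. Origin: centre of its underside; z up.
- square_box: Chipwood (pale wood) base of a gift box, open at the top, loose and light (70 g): square, 78 x 78 mm outside, 70 x 70 mm inside, for the square jar. Overall height 22 mm, floor 4 mm thick, walls 4 mm thick. Origin: centre of its underside; z up. x and y are square to its sides.
- oblong_box: Chipwood (pale wood) base of a gift box, open at the top, loose and light (70 g): oblong, 114 mm (its x) by 74 mm (its y) outside, 106 x 66 mm inside, for the oblong tin. Overall height 22 mm, floor 4 mm thick, walls 4 mm thick. Origin: centre of its underside; z up.
- tape_dispenser: Bystander, to be left alone: black desk tape dispenser with a roll of tape, 118 mm (its x) by 52 mm, 77 mm high, 0.75 kg, loose. Origin: centre of its underside; z up. At the start all ten listed things stand at least 125 mm apart, centre to centre. Wooden box lids, a crate of jars, a card terminal and the like at the back and sides of the counter play no part.
- stapler: Bystander, to be left alone: black and steel stapler, 124 mm (its x) by 36 mm, about 56 mm high, 0.4 kg, loose. Origin: centre of its underside; z up.
Things that resemble listed ones, but are neither listed nor needed, are in the scene too. Leave any purple look-alike of the mini_jar alone.

How it is judged:
By the outcome, as a careful person would: the job done as asked, in the order asked, and still so for the second after the job is handed in, with the robot touching nothing.
It also fails if it takes over 112 s, if anything falls off the work surface, if the arm or the gripper's body presses on something with over 40 N, if the wrist force passes 120 N, or if a joint passes its speed limit or range.

### The arm

A 7-joint arm with a two-finger parallel gripper is mounted at the origin on the work surface. World frame = base frame: x ahead of the robot, y to its left, z up, the work surface at z = 0. Lengths are in mm, angles in rad, forces in N, time in s.
With the tool pointing down it reaches from about 400 to 875 mm from the base axis. Payload 4.4 kg.
Tool frame: the origin (TCP) lies where the fingers leave the gripper's body, on its centre line; the fingertips stand 73 mm ahead of it and the grasp point (between the pads) lies 54 mm ahead of it; z points along the fingers, y is the line along which they close (so a half turn about z gives the same grasp; the last joint's range is limited). The gripper opens to 85 mm and grips with 20 to 120 N. Pads are 22 mm wide; open, the fingers measure 114 mm over their backs; the gripper's body (76 mm by 85 mm) begins 54 mm behind the grasp point. The pads swing forward as they close: fully open they stand 13 mm farther back than shut.
Start: joints at [-1.227, 0.628, 0.038, 1.517, -0.027, 0.996, -0.02], TCP at [258.957, 596.203, 303.913] pointing down, gripper open.
Joint ranges: [-3.06, 3.06], [-0.37, 2.12], [-1.25, 1.32], [0.18, 2.47], [-1.1, 4.24], [0.23, 1.98], [-2.94, 2.94]. Speed limits (rad/s): [2.57, 2.57, 3.14, 3.14, 3.14, 3.14, 3.14].

### API

Orientations are given as [roll, pitch, yaw] about the fixed x, y, z axes, in that order (R = Rz(yaw) Ry(pitch) Rx(roll)).
In Python, from cell import ctrl gives the robot as it stands.
- The arm moves only by the tool send_rows, never from a script. Its argument "rows" is a list that holds one entry, the list of rows, each a list of 6 numbers: the shift along the tool's x, y, z in cm, then the turn, a rotation vector about the tool's x, y, z in rad. In form: [[[tx, ty, tz, wx, wy, wz], ...]]. A call has 1 to 10 rows; each row is the pose to reach, as a shift and turn from the pose commanded when the call began, along the tool's axes at that moment; what a row does not reach only later rows make up. A row lasts 1/10 s, in which the tool goes at most 50 mm and 8.59 degrees, less where a joint would pass 70% of its speed; a pose out of reach is approached as far as the arm can. A call with a gripper value outside its range is refused whole. "grip" is the closure in counts, from 0 (fully open) to 255 (shut), set as the call begins (left out, the last holds). The fingers move at their own pace and stop on an object; the grip force is fixed at half the most. Time passes only in rows, so rows that repeat a pose let the fingers close. It gives the time, the measured TCP pose, the force, the opening and the grip force at its end, in the units of the state.
- ctrl.read_state(): the state, without advancing time (a new reading comes with each control period).
- ctrl.get_image(name): name is "side" or "top" or "wrist"; returns a dict with "pixels" (420x560x3 uint8, red, green, blue), "fx", "fy", "cx", "cy" (pixels), "extrinsics" (4x4, takes a point from camera to world coordinates); the wrist camera has in their place "mount" (4x4, takes a point from camera to tool coordinates, whose origin is the TCP and whose axes are the flange's). Camera axes: x right, y up, looking along -z (the intrinsics and any distortion apply to the point x, -y, -z); pixel columns grow to the right and rows downward; lengths in mm; the calibration is good to about 2 mm. A picture is of the moment at which its call begins: read the wrist's pose just before it. There is no depth.
- ctrl.finish_job(): hands the job in; it is judged then, once.
The state is a dict: "clock": time; "qpos": joint angles; "qd": joint speeds; "tau": joint torques, N m; "eef_pos": TCP position; "tool_rot": TCP orientation; "force": force on the tool from outside, world axes, zero at the start; "torque": the same for the moment, N m; "width": finger opening in mm; "gripper_force": force on a finger pad.
Only numpy, scipy, OpenCV 4.12 (cv2) and the standard library are available. Lean on these libraries where they do the work, as an engineer would, in place of code of your own. Each camera call takes 0.05 s, during which the arm holds its last target. There are 200 camera calls.

## Working session

There is one attempt and no reset: what is moved stays moved. The work goes in short steps, Python scripts to look and compute and a tool call to move; the robot and the scene stay as the last step left them, time stands still between calls to the robot, and variables do not carry over. Pictures are saved under pics/ and viewed, at most 16 in all, crops included, and the job is handed in when it is done.

Besides the shell and the picture viewer there is one more tool, called after "Emit:" by a JSON object that holds its "op" and its "data". send_rows: Moves the arm, as the interface text tells. Its arguments: {"type":"object","properties":{"rows":{"type":"array","items":{"type":"array","items":{"type":"array","items":{"type":"number"}}}},"grip":{"type":"number"}},"required":["rows"]}

```bash
mkdir -p pics
python3 - <<'E'
from cell import ctrl
import cv2,numpy as np
np.set_printoptions(precision=4,suppress=True)
print({k:np.round(v,3).tolist() for k,v in ctrl.read_state().items()})
for n in("top","side"):
    d=ctrl.get_image(n);cv2.imwrite(f"pics/{n}0.png",d["pixels"][:,:,::-1]);np.savez(f"pics/{n}0.npz",**d)
    print(n,{k:v for k,v in d.items() if k!="pixels"})
E
```

```text
{'clock': 0.0, 'qpos': [-1.227, 0.629, 0.038, 1.518, -0.027, 0.996, -0.02], 'qd': [-0.0, -0.0, 0.001, -0.002, 0.0, -0.0, 0.002], 'tau': [-0.0, -56.34, 1.226, -19.346, 0.011, 0.01, 0.0], 'eef_pos': [258.769, 595.74, 302.995], 'tool_rot': [-3.14, 0.0, 2.732], 'force': [-0.071, -0.999, -0.34], 'torque': [0.003, -0.023, -0.005], 'gripper_force': 0.0, 'width': 85.974}
top {'fx': 405.65451109260266, 'fy': 405.65451109260266, 'cx': 276.9112640080822, 'cy': 215.8092333191948, 'extrinsics': array([[   0.0247,    0.9914,   -0.1285,  385.1496],
       [  -0.9996,    0.0223,   -0.0197,  -16.2361],
       [  -0.0167,    0.1289,    0.9915, 1251.8253],
       [   0.    ,    0.    ,    0.    ,    1.    ]])}
side {'fx': 421.6667262913621, 'fy': 421.6667262913621, 'cx': 281.2106151495485, 'cy': 211.74370634525803, 'extrinsics': array([[   0.9679,    0.167 ,   -0.1878,  342.7649],
       [  -0.2508,    0.6912,   -0.6778, -752.9233],
       [   0.0166,    0.7031,    0.7109,  856.3828],
       [   0.    ,    0.    ,    0.    ,    1.    ]])}
```

View pics/top0.png

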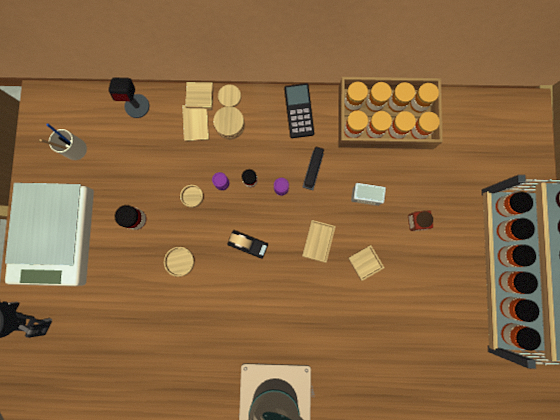

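View pics/side0.png

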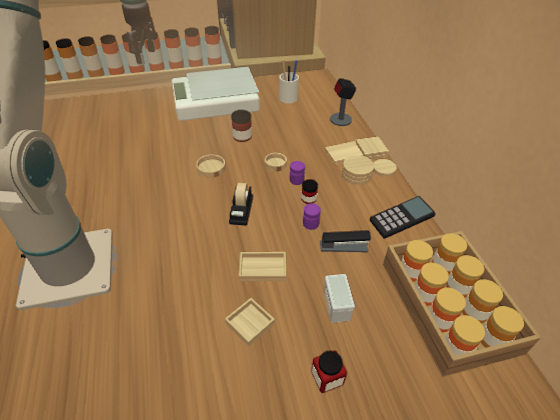

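The top view shows:
- **Products:** big jar (127,216), mini jar (249,177) with purple look-alikes at (221,180) and (281,186), square jar (421,221), tin (369,193).
- **Boxes:** small round (191,196), big round (179,262), oblong (319,241), square (366,262).
- **Bystanders:** dispenser (247,243), stapler (313,168).

The side view agrees. The mini jar is the dark-lidded red one at side (310,190), because its neighbours are purple. I'll enlarge crops to confirm this and measure.

Run:
```python
import cv2
a=cv2.imread("pics/top0.png")
for n,x in(("L",105),("R",275)):
    c=cv2.resize(a[150:285,x:x+180],None,fx=4.4,fy=4.4,interpolation=cv2.INTER_CUBIC);cv2.imwrite(f"pics/crop{n}.png",c)
```

```text
(no output)
```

View pics/cropL.png

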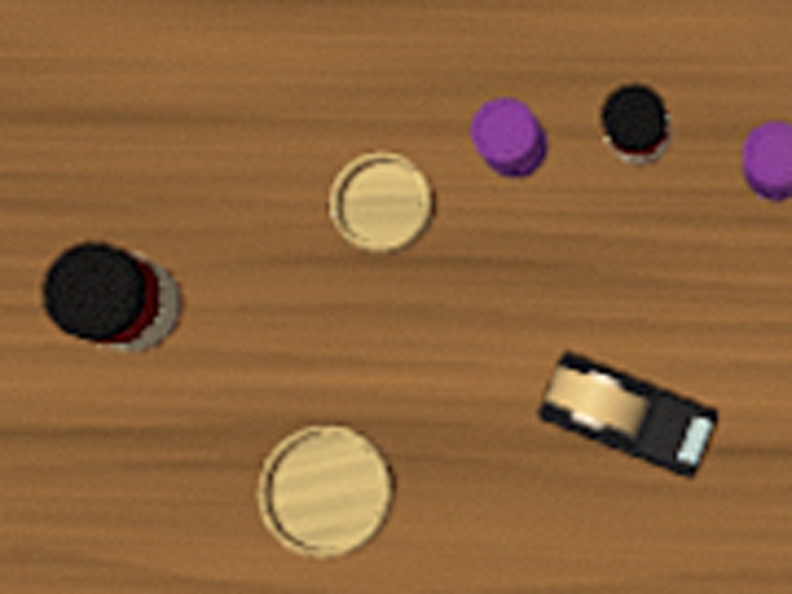

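View pics/cropR.png

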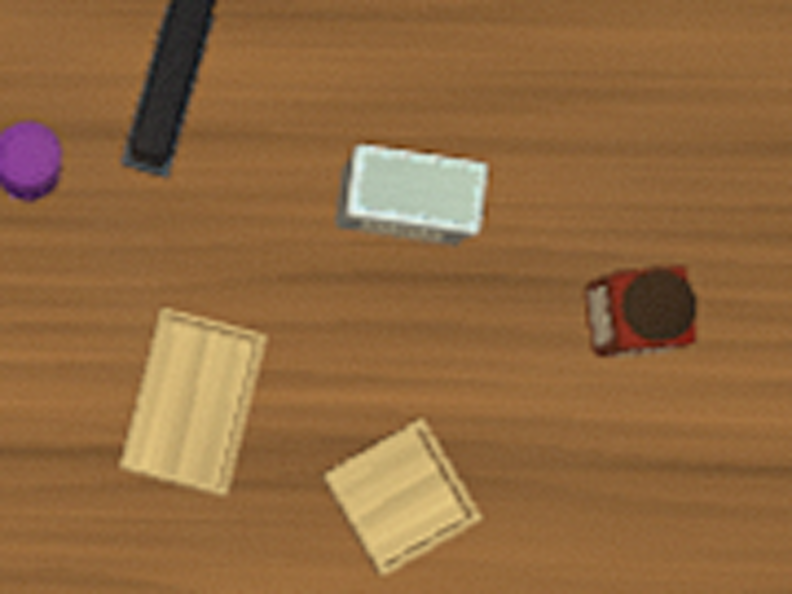

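```bash
cat > h.py <<'E'
import numpy as np
def ray(d,u,v,z):
    E=d["extrinsics"];r=E[:3,:3]@np.array([(u-d["cx"])/d["fx"],-(v-d["cy"])/d["fy"],-1]);o=E[:3,3]
    return o+r*(z-o[2])/r[2]
def proj(d,p):
    E=d["extrinsics"];c=E[:3,:3].T@(np.asarray(p,float)-E[:3,3])
    return d["cx"]+d["fx"]*c[0]/-c[2], d["cy"]-d["fy"]*c[1]/-c[2]
E
python3 - <<'E'
from h import *
import cv2
d=dict(np.load("pics/top0.npz"));s=dict(np.load("pics/side0.npz"));s["pixels"]=s["pixels"]
im=cv2.resize(s["pixels"][:,:,::-1],None,fx=2,fy=2)[140:840,300:1100]
im=cv2.resize(s["pixels"][80:400,150:450,::-1],None,fx=1.85,fy=1.85,interpolation=cv2.INTER_CUBIC)
def P(x0,c,z): return ray(d,x0+(c[0]+.5)/4.4-.5,150+(c[1]+.5)/4.4-.5,z)
def mark(p,col=(255,255,0)):
    u,v=proj(s,p);cv2.drawMarker(im,(int((u-150+.5)*1.85),int((v-80+.5)*1.85)),col,cv2.MARKER_CROSS,9,1)
for n,x0,c,z in[("big",105,(95,291),90),("mini",105,(635,119),62),("sbox",105,(382,202),22),("bbox",105,(326,491),22),("purL",105,(507,130),62),("purR",275,(28,155),62),("disp",105,(627,413),50),("sqlid",275,(659,305),76),("stap",275,(150,163),50)]:
    p=P(x0,c,z);print(n,p.round(1));mark(p)
for n,cs,z in[("tin",[(356,146),(488,163),(478,236),(347,218)],64),("obox",[(163,309),(266,336),(226,494),(121,466)],22),("sqbox",[(423,419),(481,518),(382,575),(325,478)],22)]:
    q=np.array([P(275,c,z) for c in cs]);c=q.mean(0)
    print(n,c.round(1),"sides",[np.linalg.norm(q[i]-q[i-3]).round(1) for i in range(4)],"ang",[np.degrees(np.arctan2(*(q[i-3]-q[i])[1::-1])).round(1) for i in range(4)])
    mark(c);[mark(k,(0,255,0)) for k in q]
for a,b,z in[((685,266),(695,344),62),((587,284),(600,355),0),((600,355),(695,344),62),((617,270),(685,266),62)]:
    a,b=P(275,a,z),P(275,b,z);print("sq edge",a.round(1),b.round(1),np.degrees(np.arctan2(*(b-a)[1::-1])).round(1))
cv2.imwrite("pics/ov.png",im)
E
```

```text
big [526.  444.9  90. ]
mini [655.8  94.3  62. ]
sbox [601.8 273.8  22. ]
bbox [399.4 302.   22. ]
purL [646.4 181.4  62. ]
purR [632.9  -2.4  62. ]
disp [456.2  94.   50. ]
sqlid [ 538.  -421.1   76. ]
stap [631.6 -85.9  50. ]
tin [ 613.6 -265.1   64. ] sides [np.float64(89.3), np.float64(50.5), np.float64(88.2), np.float64(49.9)] ang [np.float64(-96.3), np.float64(171.9), np.float64(83.3), np.float64(-7.0)]
obox [ 471.4 -120.2   22. ] sides [np.float64(73.4), np.float64(112.4), np.float64(74.0), np.float64(112.4)] ang [np.float64(-103.5), np.float64(166.3), np.float64(76.5), np.float64(-14.0)]
sqbox [ 408.9 -263.1   22. ] sides [np.float64(77.0), np.float64(78.2), np.float64(75.3), np.float64(79.0)] ang [np.float64(-149.6), np.float64(120.8), np.float64(30.9), np.float64(-58.0)]
sq edge [ 566.6 -443.8   62. ] [ 514.2 -449.2   62. ] -174.1
sq edge [ 561.7 -397.2    0. ] [ 511.7 -405.4    0. ] -170.7
sq edge [ 505.4 -386.2   62. ] [ 514.2 -449.2   62. ] -82.0
sq edge [ 562.8 -398.5   62. ] [ 566.6 -443.8   62. ] -85.3
```

View pics/ov.png

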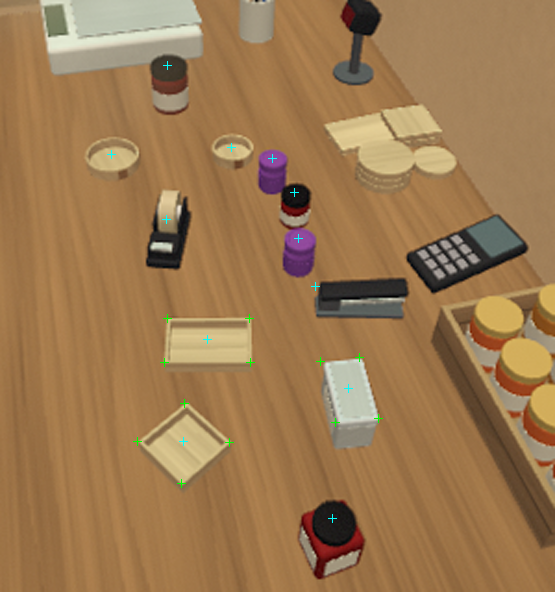

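The crop confirms the mini jar at (635,119) in the left crop: black lid and red jam, between two purple look-alikes. The measured sizes match the given ones: tin 89x50, oblong box 112x74, square box about 77. The reprojections land on the right things in the side view. Next I work out the moves in tool axes.

```bash
cat > plan.py <<'E'
# prints shift (cm, tool axes) and turn for each leg of the nominal chain, from the current measured pose
import sys,numpy as np
from cell import ctrl
def plan(*legs):
    s=ctrl.read_state();p=np.array(s["eef_pos"]);yaw=np.degrees(s["tool_rot"][2])
    print("t",round(s["clock"],1),"at",p.round(1),round(yaw,1),"F",np.round(s["force"],1),"w",round(s["width"],1),"g",round(s["gripper_force"],1))
    for x,y,z,w in legs:
        c,n=np.cos(np.radians(yaw)),np.sin(np.radians(yaw));d=np.array([x,y,z])-p
        print((x,y,z,w),"->",np.round(np.array([c*d[0]+n*d[1],n*d[0]-c*d[1],-d[2]])/10,2),"wz",round(-np.radians((w-yaw+180)%360-180),3))
        p=np.array([x,y,z],float);yaw=w
if __name__=="__main__": plan(*[tuple(map(float,a.split(","))) for a in sys.argv[1:]])
E
python3 plan.py 526,445,220,156.5 526,445,114,156.5 526,445,190,156.5 399.5,302,190,156.5 399.5,302,120,156.5
```

```text
t 0.1 at [258.8 595.8 303.1] 156.5 F [ 0.1 -0.1  0.1] w 85.6 g 0.0
(526.0, 445.0, 220.0, 156.5) -> [-30.52  -3.19   8.31] wz 0.0
(526.0, 445.0, 114.0, 156.5) -> [ 0.   0.  10.6] wz -0.0
(526.0, 445.0, 190.0, 156.5) -> [ 0.   0.  -7.6] wz -0.0
(399.5, 302.0, 190.0, 156.5) -> [  5.9  -18.16  -0.  ] wz -0.0
(399.5, 302.0, 120.0, 156.5) -> [0. 0. 7.] wz -0.0
```

Emit:
{"op": "send_rows", "data": {"rows": [[[-4,-0.4,1,0,0,0],[-8,-0.8,2,0,0,0],[-12,-1.2,3,0,0,0],[-16,-1.6,4,0,0,0],[-20,-2,5,0,0,0],[-24,-2.5,6,0,0,0],[-28,-3,7.5,0,0,0],[-30,-3.2,8.3,0,0,0],[-30.5,-3.2,8.3,0,0,0],[-30.5,-3.2,8.3,0,0,0]]], "grip": 0}}

```text
clock: 1.1
eef_pos: [525.3, 446.1, 220.8]
tool_rot: [3.141, -0.002, 2.732]
force: [-0.4, 0.7, 0.4]
width: 85.5
gripper_force: 0.0
```

Run:
```python
from cell import ctrl
import cv2
from plan import plan
plan((526,445,114,156.5))
d=ctrl.get_image("wrist");cv2.imwrite("pics/w1.png",d["pixels"][:,:,::-1]);print(d["mount"].round(3),d["fx"],d["cx"],d["cy"])
```

```text
t 1.1 at [525.3 446.1 220.8] 156.5 F [-0.4  0.7  0.4] w 85.5 g 0.0
(526, 445, 114, 156.5) -> [-0.11 -0.07 10.68] wz 0.0
[[ 1.0000e-03  9.6400e-01  2.6500e-01  6.8254e+01]
 [ 1.0000e+00 -1.0000e-03  0.0000e+00 -1.4470e+00]
 [ 0.0000e+00  2.6500e-01 -9.6400e-01 -6.9814e+01]
 [ 0.0000e+00  0.0000e+00  0.0000e+00  1.0000e+00]] 360.137614262786 280.4606840994318 210.88937392791848
```

View pics/w1.png

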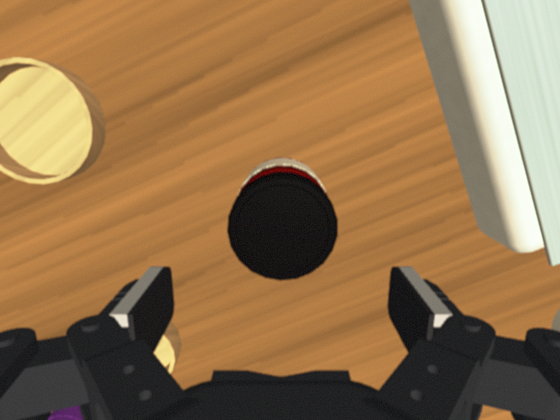

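The wrist view shows the jar lid centred at (283,225), between the fingers to within 1 mm along their line and about 4 mm ahead along tool x. I descend with a 2 mm compromise shift, which the placing will carry too.

Emit:
{"op": "send_rows", "data": {"rows": [[[0.1,0,3,0,0,0],[0.1,-0.1,6,0,0,0],[0.1,-0.1,8.5,0,0,0],[0.1,-0.1,10,0,0,0],[0.1,-0.1,10.7,0,0,0],[0.1,-0.1,10.7,0,0,0]]]}}

```text
clock: 1.75
eef_pos: [523.6, 445.9, 113.8]
tool_rot: [-3.142, -0.001, 2.733]
force: [0.1, 0.5, 0.2]
width: 85.2
gripper_force: 0.0
```

Emit:
{"op": "send_rows", "data": {"rows": [[[0,0,0,0,0,0],[0,0,0,0,0,0],[0,0,0,0,0,0],[0,0,0,0,0,0],[0,0,0,0,0,0],[0,0,0,0,0,0],[0,0,0,0,0,0],[0,0,0,0,0,0]]], "grip": 255}}

```text
clock: 2.55
eef_pos: [525.6, 446.1, 116.0]
tool_rot: [3.138, 0.001, 2.732]
force: [0.1, 1.3, 5.5]
width: 65.2
gripper_force: 67.6
```

```bash
python3 plan.py 524,446,190,156.5 397.5,303,190,156.5 397.5,303,119,156.5
```

```text
t 2.5 at [525.6 446.1 116. ] 156.5 F [0.1 1.3 5.5] w 65.2 g 67.6
(524.0, 446.0, 190.0, 156.5) -> [ 0.14 -0.07 -7.4 ] wz 0.0
(397.5, 303.0, 190.0, 156.5) -> [  5.9  -18.16  -0.  ] wz -0.0
(397.5, 303.0, 119.0, 156.5) -> [0.  0.  7.1] wz -0.0
```

Emit:
{"op": "send_rows", "data": {"rows": [[[0,0,-0.5,0,0,0],[0,0,-1.5,0,0,0],[0,0,-3,0,0,0],[0,0,-4.5,0,0,0],[0,0,-6,0,0,0],[0,0,-6.7,0,0,0],[0,0,-7,0,0,0],[0,0,-7,0,0,0]]]}}

```text
clock: 3.35
eef_pos: [524.7, 444.9, 184.4]
tool_rot: [3.141, 0.0, 2.732]
force: [-1.0, -0.3, -5.0]
width: 64.9
gripper_force: 67.2
```

Emit:
{"op": "send_rows", "data": {"rows": [[[0.3,-0.8,0,0,0,0],[0.9,-2.7,0,0,0,0],[1.7,-5.2,0,0,0,0],[2.6,-8,0,0,0,0],[3.5,-10.8,0,0,0,0],[4.4,-13.5,0,0,0,0],[5.1,-15.8,0,0,0,0],[5.6,-17.4,0,0,0,0],[5.9,-18.2,0,0,0,0],[5.9,-18.2,0,0,0,0]]]}}

```text
clock: 4.35
eef_pos: [397.1, 300.4, 183.7]
tool_rot: [-3.14, -0.001, 2.731]
force: [0.5, -0.0, -3.6]
width: 64.8
gripper_force: 67.6
```

Run:
```python
from cell import ctrl
import cv2
from plan import plan
plan((397.5,303,119,156.5))
d=ctrl.get_image("wrist");cv2.imwrite("pics/w2.png",d["pixels"][:,:,::-1])
```

```text
t 4.3 at [397.1 300.4 183.7] 156.5 F [ 0.5 -0.  -3.6] w 64.8 g 67.6
(397.5, 303, 119, 156.5) -> [0.06 0.26 6.47] wz -0.0
```

View pics/w2.png

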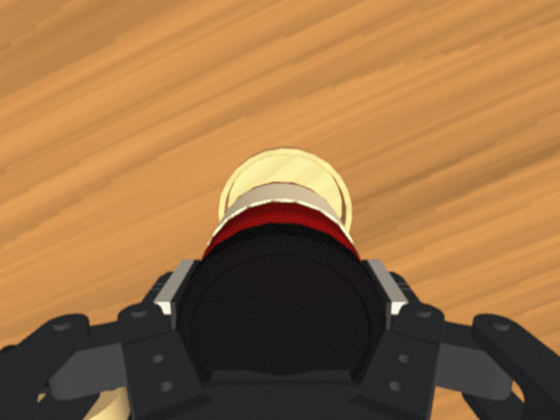

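The wrist view shows the box rim centred at u≈285 with its far edge at v≈148, and the jar foot's far edge at (281,183). The box is therefore about 1 mm ahead in x and 2.5 mm in y, which agrees with the plan's residual. I lower with that correction.

Emit:
{"op": "send_rows", "data": {"rows": [[[0.1,0.1,0.5,0,0,0],[0.1,0.2,2,0,0,0],[0.1,0.3,3.5,0,0,0],[0.1,0.3,5,0,0,0],[0.1,0.3,5.8,0,0,0],[0.1,0.3,6.2,0,0,0],[0.1,0.3,6.3,0,0,0],[0.1,0.3,6.3,0,0,0]]]}}

```text
clock: 5.2
eef_pos: [398.6, 304.8, 121.1]
tool_rot: [3.141, 0.0, 2.732]
force: [0.4, -0.3, -4.4]
width: 64.8
gripper_force: 67.5
```

Emit:
{"op": "send_rows", "data": {"rows": [[[0,0,0.1,0,0,0],[0,0,0.1,0,0,0],[0,0,0.2,0,0,0],[0,0,0.2,0,0,0]]]}}

```text
clock: 5.6
eef_pos: [398.5, 304.7, 119.9]
tool_rot: [3.141, 0.0, 2.732]
force: [-1.1, -0.6, 4.9]
width: 65.0
gripper_force: 68.5
```

Contact is felt (force went from -4.4 to +4.9 N). I release, then rise.

Emit:
{"op": "send_rows", "data": {"rows": [[[0,0,0,0,0,0],[0,0,0,0,0,0],[0,0,0,0,0,0],[0,0,0,0,0,0],[0,0,0,0,0,0],[0,0,0,0,0,0]]], "grip": 0}}

```text
clock: 6.2
eef_pos: [398.3, 304.5, 118.9]
tool_rot: [-3.142, -0.0, 2.732]
force: [-0.3, 0.4, 1.1]
width: 85.8
gripper_force: 0.0
```

Emit:
{"op": "send_rows", "data": {"rows": [[[0,0,-1,0,0,0],[0,0,-3,0,0,0],[0,0,-6,0,0,0],[0,0,-9,0,0,0],[0,0,-11,0,0,0],[0,0,-11,0,0,0]]]}}

```text
clock: 6.8
eef_pos: [399.5, 305.5, 232.1]
tool_rot: [3.136, 0.003, 2.732]
force: [-0.6, -0.3, -0.4]
width: 85.3
gripper_force: 0.0
```

```bash
python3 plan.py 656,94,200,96 656,94,100,96 656,94,160,96 602,274,160,96 602,274,105,96
```

```text
t 6.8 at [399.5 305.5 232.1] 156.5 F [-0.6 -0.3 -0.4] w 85.3 g 0.0
(656.0, 94.0, 200.0, 96.0) -> [-31.95  -9.17   3.21] wz 1.056
(656.0, 94.0, 100.0, 96.0) -> [ 0.  0. 10.] wz -0.0
(656.0, 94.0, 160.0, 96.0) -> [ 0.  0. -6.] wz -0.0
(602.0, 274.0, 160.0, 96.0) -> [18.47 -3.49 -0.  ] wz -0.0
(602.0, 274.0, 105.0, 96.0) -> [0.  0.  5.5] wz -0.0
```

Emit:
{"op": "send_rows", "data": {"rows": [[[-4,-1.1,0.4,0,0,0.13],[-8,-2.3,0.8,0,0,0.26],[-12,-3.4,1.2,0,0,0.4],[-16,-4.6,1.6,0,0,0.53],[-20,-5.7,2,0,0,0.66],[-24,-6.9,2.4,0,0,0.8],[-28,-8,2.8,0,0,0.93],[-31,-8.9,3.1,0,0,1.03],[-32,-9.2,3.2,0,0,1.06],[-32,-9.2,3.2,0,0,1.06]]]}}

```text
clock: 7.8
eef_pos: [655.2, 91.1, 195.9]
tool_rot: [-3.14, 0.001, 1.67]
force: [-0.6, -0.1, 0.6]
width: 85.6
gripper_force: 0.0
```

Run:
```python
from cell import ctrl
import cv2
from plan import plan
plan((656,94,100,96))
d=ctrl.get_image("wrist");cv2.imwrite("pics/w3.png",d["pixels"][:,:,::-1])
```

```text
t 7.8 at [655.2  91.1 195.9] 95.7 F [-0.6 -0.1  0.6] w 85.6 g 0.0
(656, 94, 100, 96) -> [0.28 0.11 9.59] wz -0.005
```

View pics/w3.png

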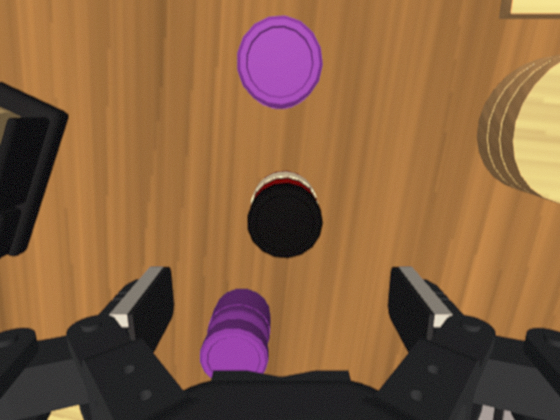

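The wrist view shows the dark-lidded red mini jar at (285,220), with purples at (279,60) and (235,350) that the fingers clear on either side. I descend with the same 2 mm shift.

Emit:
{"op": "send_rows", "data": {"rows": [[[0.4,0.1,3,0,0,0],[0.5,0.1,6,0,0,0],[0.5,0.1,8,0,0,0],[0.5,0.1,9.2,0,0,0],[0.5,0.1,9.6,0,0,0],[0.5,0.1,9.6,0,0,0]]]}}

```text
clock: 8.45
eef_pos: [655.3, 98.6, 101.1]
tool_rot: [-3.141, -0.001, 1.673]
force: [0.4, -0.3, 0.1]
width: 85.8
gripper_force: 0.0
```

Emit:
{"op": "send_rows", "data": {"rows": [[[0,0,0,0,0,0],[0,0,0,0,0,0],[0,0,0,0,0,0],[0,0,0,0,0,0],[0,0,0,0,0,0],[0,0,0,0,0,0],[0,0,0,0,0,0],[0,0,0,0,0,0],[0,0,0,0,0,0],[0,0,0,0,0,0]]], "grip": 255}}

```text
clock: 9.45
eef_pos: [656.4, 97.8, 102.2]
tool_rot: [3.14, -0.0, 1.672]
force: [-0.2, 0.9, 6.8]
width: 44.6
gripper_force: 61.2
```

Emit:
{"op": "send_rows", "data": {"rows": [[[0,0,-0.5,0,0,0],[0,0,-1.5,0,0,0],[0,0,-3,0,0,0],[0,0,-5,0,0,0],[0,0,-7,0,0,0],[0,0,-8.5,0,0,0],[0,0,-9,0,0,0],[0,0,-9,0,0,0]]]}}

```text
clock: 10.25
eef_pos: [656.0, 97.8, 192.0]
tool_rot: [3.14, -0.0, 1.672]
force: [0.3, -0.0, -1.5]
width: 44.5
gripper_force: 61.3
```

```bash
python3 plan.py 602,276,190,95.7 602,276,106,95.7
```

```text
t 10.2 at [656.   97.8 192. ] 95.8 F [ 0.3 -0.  -1.5] w 44.5 g 61.3
(602.0, 276.0, 190.0, 95.7) -> [18.27 -3.57  0.2 ] wz 0.002
(602.0, 276.0, 106.0, 95.7) -> [0.  0.  8.4] wz -0.0
```

Emit:
{"op": "send_rows", "data": {"rows": [[[0.8,-0.2,0,0,0,0],[2.7,-0.5,0,0,0,0],[5.2,-1,0,0,0,0],[8,-1.6,0,0,0,0],[10.8,-2.1,0,0,0,0],[13.5,-2.6,0,0,0,0],[15.8,-3.1,0,0,0,0],[17.6,-3.4,0,0,0,0],[18.4,-3.6,0,0,0,0],[18.4,-3.6,0,0,0,0]]]}}

```text
clock: 11.25
eef_pos: [600.4, 278.5, 190.3]
tool_rot: [-3.14, -0.0, 1.674]
force: [0.3, -0.1, -1.8]
width: 44.9
gripper_force: 61.3
```

Run:
```python
from cell import ctrl
import cv2
from plan import plan
plan((602,277.3,106,95.7))
d=ctrl.get_image("wrist");cv2.imwrite("pics/w4.png",d["pixels"][:,:,::-1])
```

```text
t 11.2 at [600.4 278.5 190.3] 95.9 F [ 0.3 -0.1 -1.8] w 44.9 g 61.3
(602, 277.3, 106, 95.7) -> [-0.14  0.14  8.43] wz 0.004
```

View pics/w4.png

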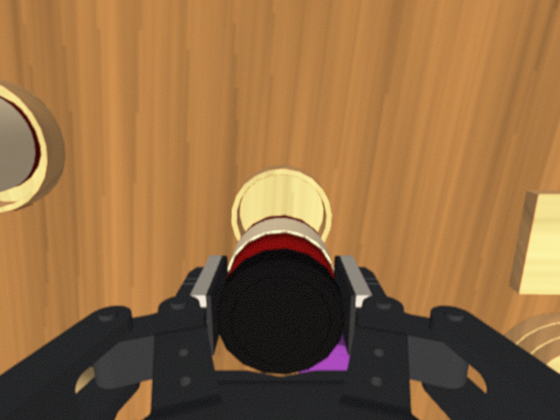

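The box is centred at u≈282 with its far rim at v≈168, and the jar foot's edge is at (281,216). The two agree to within about 1.5 mm, so I lower.

Emit:
{"op": "send_rows", "data": {"rows": [[[0,0,0.8,0,0,0],[0,0.1,2.8,0,0,0],[0,0.1,4.8,0,0,0],[0,0.1,6.6,0,0,0],[0,0.1,7.8,0,0,0],[0,0.1,8.3,0,0,0],[0,0.1,8.4,0,0,0],[0,0.1,8.4,0,0,0]]]}}

```text
clock: 12.1
eef_pos: [602.8, 277.1, 107.4]
tool_rot: [3.141, -0.0, 1.671]
force: [0.7, 0.2, -0.2]
width: 44.8
gripper_force: 61.6
```

Emit:
{"op": "send_rows", "data": {"rows": [[[0,0,0.1,0,0,0],[0,0,0.1,0,0,0],[0,0,0.2,0,0,0],[0,0,0.2,0,0,0]]]}}

```text
clock: 12.5
eef_pos: [602.5, 277.5, 106.2]
tool_rot: [3.141, -0.001, 1.672]
force: [-1.5, -0.4, 5.1]
width: 44.8
gripper_force: 62.2
```

Emit:
{"op": "send_rows", "data": {"rows": [[[0,0,0,0,0,0],[0,0,0,0,0,0],[0,0,0,0,0,0],[0,0,0,0,0,0],[0,0,0,0,0,0],[0,0,0,0,0,0],[0,0,0,0,0,0],[0,0,0,0,0,0]]], "grip": 0}}

```text
clock: 13.3
eef_pos: [602.2, 277.3, 104.8]
tool_rot: [-3.142, -0.0, 1.672]
force: [-0.2, 0.5, 0.2]
width: 85.2
gripper_force: 0.0
```

Emit:
{"op": "send_rows", "data": {"rows": [[[0,0,-1,0,0,0],[0,0,-3,0,0,0],[0,0,-6,0,0,0],[0,0,-9,0,0,0],[0,0,-11,0,0,0],[0,0,-11,0,0,0]]]}}

```text
clock: 13.9
eef_pos: [604.2, 277.8, 219.1]
tool_rot: [3.135, -0.002, 1.672]
force: [1.2, 0.1, -0.1]
width: 85.1
gripper_force: 0.0
```

Run:
```python
from cell import ctrl
import cv2
from plan import plan
plan((570,-80,220,51),(538,-421,210,7))
d=ctrl.get_image("top");c=cv2.resize(d["pixels"][150:285,105:285,::-1],None,fx=4.4,fy=4.4,interpolation=cv2.INTER_CUBIC);cv2.imwrite("pics/top2.png",c)
```

```text
t 13.9 at [604.2 277.8 219.1] 95.8 F [ 1.2  0.1 -0.1] w 85.1 g 0.0
(570, -80, 220, 51) -> [-35.25  -7.01  -0.09] wz 0.782
(538, -421, 210, 7) -> [-28.51  18.97   1.  ] wz 0.768
```

View pics/top2.png

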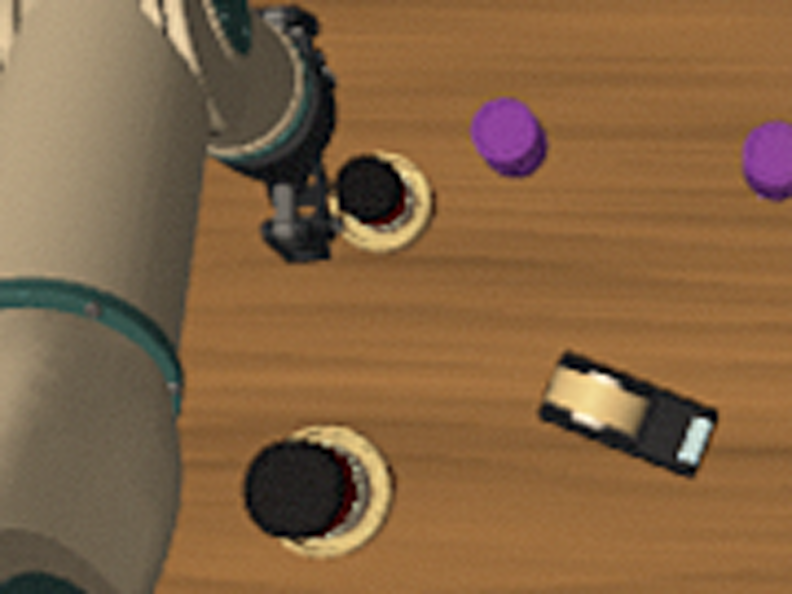

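Both jars stand centred in their boxes: lids at (298,490) and (370,189), purples unmoved. Next is the square jar.

Emit:
{"op": "send_rows", "data": {"rows": [[[-4,-0.8,0,0,0,0.09],[-8,-1.6,0,0,0,0.18],[-12,-2.4,0,0,0,0.27],[-16,-3.2,0,0,0,0.36],[-20,-4,0,0,0,0.45],[-24,-4.8,0,0,0,0.54],[-28,-5.6,0,0,0,0.63],[-32,-6.4,0,0,0,0.72],[-35,-7,0,0,0,0.78],[-35,-7,0,0,0,0.78]]]}}

```text
clock: 14.95
eef_pos: [566.2, -84.2, 214.4]
tool_rot: [3.14, 0.004, 0.882]
force: [0.1, -0.1, 0.2]
width: 85.5
gripper_force: 0.0
```

Emit:
{"op": "send_rows", "data": {"rows": [[[-3.5,2.3,0,0,0,0.09],[-7,4.7,0,0,0,0.18],[-10.5,7,0.2,0,0,0.28],[-14,9.3,0.4,0,0,0.37],[-17.5,11.6,0.6,0,0,0.47],[-21,14,0.8,0,0,0.56],[-24.5,16.3,1,0,0,0.66],[-27.5,18.3,1,0,0,0.74],[-28.5,19,1,0,0,0.77],[-28.5,19,1,0,0,0.77]]]}}

```text
clock: 15.95
eef_pos: [535.7, -420.3, 203.7]
tool_rot: [-3.141, 0.002, 0.12]
force: [-0.7, -0.3, -0.3]
width: 85.3
gripper_force: 0.0
```

Run:
```python
from cell import ctrl
import cv2
from plan import plan
plan((538,-421,100,7))
d=ctrl.get_image("wrist");cv2.imwrite("pics/w5.png",d["pixels"][:,:,::-1])
```

```text
t 15.9 at [ 535.7 -420.3  203.7] 6.9 F [-0.7 -0.3 -0.3] w 85.3 g 0.0
(538, -421, 100, 7) -> [ 0.22  0.09 10.37] wz -0.002
```

View pics/w5.png

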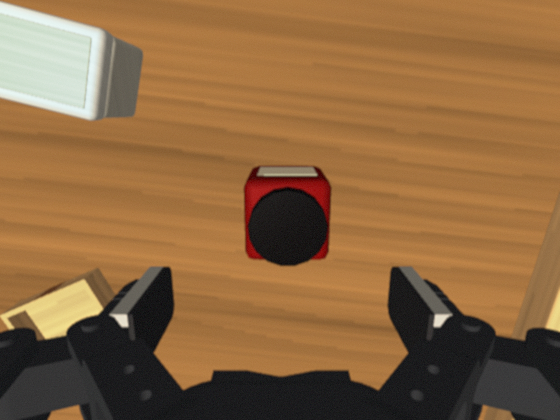

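The wrist view shows the square jar with its lid at (288,227) and its sides parallel to the image axes, so the yaw is right.

Emit:
{"op": "send_rows", "data": {"rows": [[[0.3,0.2,3,0,0,0],[0.4,0.2,6,0,0,0],[0.4,0.2,8.5,0,0,0],[0.4,0.2,10,0,0,0],[0.4,0.2,10.3,0,0,0],[0.4,0.2,10.3,0,0,0]]]}}

```text
clock: 16.6
eef_pos: [541.5, -419.7, 102.0]
tool_rot: [-3.141, -0.0, 0.123]
force: [-0.2, -0.9, 0.4]
width: 85.4
gripper_force: 0.0
```

Emit:
{"op": "send_rows", "data": {"rows": [[[0,0,0,0,0,0],[0,0,0,0,0,0],[0,0,0,0,0,0],[0,0,0,0,0,0],[0,0,0,0,0,0],[0,0,0,0,0,0],[0,0,0,0,0,0],[0,0,0,0,0,0],[0,0,0,0,0,0],[0,0,0,0,0,0]]], "grip": 255}}

```text
clock: 17.6
eef_pos: [541.7, -421.7, 103.7]
tool_rot: [3.139, -0.002, 0.122]
force: [0.8, 0.4, 7.0]
width: 53.0
gripper_force: 64.7
```

Emit:
{"op": "send_rows", "data": {"rows": [[[0,0,-0.5,0,0,0],[0,0,-1.5,0,0,0],[0,0,-3,0,0,0],[0,0,-5,0,0,0],[0,0,-6.5,0,0,0],[0,0,-7,0,0,0],[0,0,-7,0,0,0]]]}}

```text
clock: 18.3
eef_pos: [541.3, -420.9, 173.1]
tool_rot: [3.14, -0.001, 0.122]
force: [-0.6, 0.7, -3.1]
width: 53.0
gripper_force: 63.8
```

```bash
python3 plan.py 410,-262,170,31
```

```text
t 18.3 at [ 541.3 -420.9  173.1] 7.0 F [-0.6  0.7 -3.1] w 53.0 g 63.8
(410.0, -262.0, 170.0, 31.0) -> [-11.1  -17.36   0.31] wz -0.419
```

Emit:
{"op": "send_rows", "data": {"rows": [[[-0.5,-0.8,0,0,0,-0.02],[-1.7,-2.6,0,0,0,-0.06],[-3.2,-5,0,0,0,-0.12],[-4.9,-7.6,0,0,0,-0.18],[-6.6,-10.3,0,0,0,-0.25],[-8.2,-12.9,0,0,0,-0.31],[-9.6,-15.1,0,0,0,-0.37],[-10.6,-16.6,0,0,0,-0.41],[-11,-17.3,0,0,0,-0.42],[-11,-17.3,0,0,0,-0.42]]]}}

```text
clock: 19.3
eef_pos: [410.0, -261.1, 171.7]
tool_rot: [-3.14, 0.0, 0.542]
force: [0.7, -1.4, -2.6]
width: 53.3
gripper_force: 63.9
```

Run:
```python
from cell import ctrl
import cv2
from plan import plan
plan((411,-262,106,31))
d=ctrl.get_image("wrist");cv2.imwrite("pics/w6.png",d["pixels"][:,:,::-1])
```

```text
t 19.3 at [ 410.  -261.1  171.7] 31.1 F [ 0.7 -1.4 -2.6] w 53.3 g 63.9
(411, -262, 106, 31) -> [0.04 0.13 6.57] wz 0.001
```

View pics/w6.png

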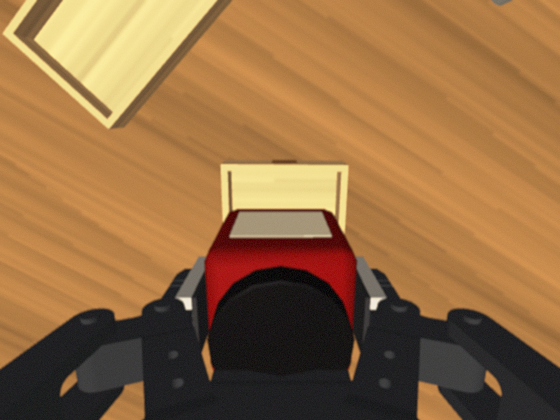

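The box sides and jar sides are parallel. The box centre is at u≈284.5 with its rim at v=164, and the jar foot is at (282,210), so the correction is about 1.5 mm in x and y.

Emit:
{"op": "send_rows", "data": {"rows": [[[0.1,0.1,0.6,0,0,0],[0.15,0.15,2,0,0,0],[0.15,0.15,3.5,0,0,0],[0.15,0.15,5,0,0,0],[0.15,0.15,5.9,0,0,0],[0.15,0.15,6.3,0,0,0],[0.15,0.15,6.4,0,0,0],[0.15,0.15,6.4,0,0,0]]]}}

```text
clock: 20.15
eef_pos: [413.0, -263.2, 108.0]
tool_rot: [3.141, -0.0, 0.541]
force: [-0.1, 0.1, -2.9]
width: 53.3
gripper_force: 63.8
```

Emit:
{"op": "send_rows", "data": {"rows": [[[0,0,0.1,0,0,0],[0,0,0.1,0,0,0],[0,0,0.2,0,0,0],[0,0,0.2,0,0,0]]]}}

```text
clock: 20.55
eef_pos: [413.1, -263.2, 107.6]
tool_rot: [3.14, -0.002, 0.541]
force: [-3.9, 1.1, 16.2]
width: 52.9
gripper_force: 66.2
```

Emit:
{"op": "send_rows", "data": {"rows": [[[0,0,-0.1,0,0,0],[0,0,-0.1,0,0,0]]]}}

```text
clock: 20.75
eef_pos: [413.2, -263.1, 107.7]
tool_rot: [3.14, -0.001, 0.542]
force: [-1.7, 1.2, 8.9]
width: 53.0
gripper_force: 65.4
```

Emit:
{"op": "send_rows", "data": {"rows": [[[0,0,0,0,0,0],[0,0,0,0,0,0],[0,0,0,0,0,0],[0,0,0,0,0,0],[0,0,0,0,0,0],[0,0,0,0,0,0],[0,0,0,0,0,0],[0,0,0,0,0,0]]], "grip": 0}}

```text
clock: 21.55
eef_pos: [412.8, -262.8, 106.9]
tool_rot: [-3.142, -0.0, 0.542]
force: [-0.1, -0.0, -0.2]
width: 85.7
gripper_force: 0.0
```

Emit:
{"op": "send_rows", "data": {"rows": [[[0,0,-1,0,0,0],[0,0,-3,0,0,0],[0,0,-6,0,0,0],[0,0,-9,0,0,0],[0,0,-10,0,0,0],[0,0,-10,0,0,0]]]}}

```text
clock: 22.15
eef_pos: [413.5, -263.0, 208.5]
tool_rot: [3.139, -0.002, 0.542]
force: [-0.8, -0.1, 0.1]
width: 85.4
gripper_force: 0.0
```

```bash
python3 plan.py 613.6,-265,200,83.3
```

```text
t 22.1 at [ 413.5 -263.   208.5] 31.1 F [-0.8 -0.1  0.1] w 85.4 g 0.0
(613.6, -265.0, 200.0, 83.3) -> [17.04 10.49  0.85] wz -0.912
```

Emit:
{"op": "send_rows", "data": {"rows": [[[2,1.2,0.1,0,0,-0.11],[4,2.5,0.2,0,0,-0.22],[6,3.7,0.3,0,0,-0.33],[8,5,0.4,0,0,-0.44],[10,6.2,0.5,0,0,-0.55],[12,7.4,0.6,0,0,-0.66],[14,8.7,0.7,0,0,-0.77],[16,9.9,0.8,0,0,-0.87],[17,10.5,0.8,0,0,-0.91],[17,10.5,0.8,0,0,-0.91]]]}}

```text
clock: 23.15
eef_pos: [613.5, -264.1, 196.9]
tool_rot: [-3.141, -0.002, 1.453]
force: [0.4, 0.0, -0.2]
width: 85.5
gripper_force: 0.0
```

Run:
```python
from cell import ctrl
import cv2
from plan import plan
plan((613.6,-265,100,83.3))
d=ctrl.get_image("wrist");cv2.imwrite("pics/w7.png",d["pixels"][:,:,::-1])
```

```text
t 23.1 at [ 613.5 -264.1  196.9] 83.3 F [ 0.4  0.  -0.2] w 85.5 g 0.0
(613.6, -265, 100, 83.3) -> [-0.09  0.02  9.69] wz -0.0
```

View pics/w7.png

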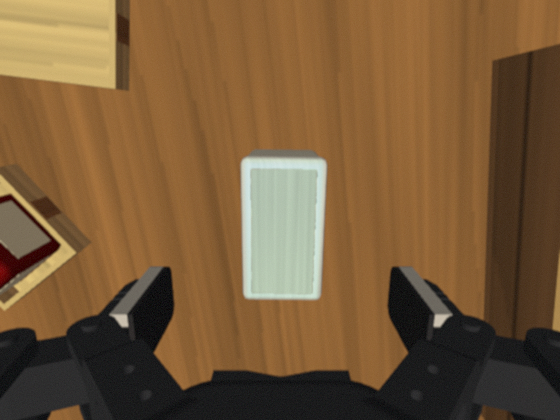

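The tin is centred at (283,228) with measured length 88.5 mm (90 given), aligned within 1 mm. I go straight down and grip across its width.

Emit:
{"op": "send_rows", "data": {"rows": [[[-0.1,0,3,0,0,0],[-0.1,0,6,0,0,0],[-0.1,0,8,0,0,0],[-0.1,0,9.3,0,0,0],[-0.1,0,9.6,0,0,0],[-0.1,0,9.6,0,0,0]]]}}

```text
clock: 23.8
eef_pos: [612.1, -266.3, 102.8]
tool_rot: [-3.141, 0.0, 1.451]
force: [0.5, -0.3, 0.2]
width: 85.1
gripper_force: 0.0
```

Emit:
{"op": "send_rows", "data": {"rows": [[[0,0,0,0,0,0],[0,0,0,0,0,0],[0,0,0,0,0,0],[0,0,0,0,0,0],[0,0,0,0,0,0],[0,0,0,0,0,0],[0,0,0,0,0,0],[0,0,0,0,0,0],[0,0,0,0,0,0],[0,0,0,0,0,0]]], "grip": 255}}

```text
clock: 24.8
eef_pos: [613.4, -266.4, 104.3]
tool_rot: [3.139, 0.001, 1.452]
force: [-0.3, 0.0, 5.2]
width: 49.5
gripper_force: 63.8
```

Emit:
{"op": "send_rows", "data": {"rows": [[[0,0,-0.5,0,0,0],[0,0,-1.5,0,0,0],[0,0,-3,0,0,0],[0,0,-5,0,0,0],[0,0,-7,0,0,0],[0,0,-8.5,0,0,0],[0,0,-9,0,0,0],[0,0,-9,0,0,0]]]}}

```text
clock: 25.6
eef_pos: [612.8, -266.2, 193.9]
tool_rot: [3.14, 0.0, 1.452]
force: [0.0, -0.4, -2.0]
width: 49.0
gripper_force: 63.1
```

```bash
python3 plan.py 471.4,-120.2,190,166.2
```

```text
t 25.6 at [ 612.8 -266.2  193.9] 83.2 F [ 0.  -0.4 -2. ] w 49.0 g 63.1
(471.4, -120.2, 190.0, 166.2) -> [ 12.82 -15.77   0.39] wz -1.449
```

Emit:
{"op": "send_rows", "data": {"rows": [[[0.4,-0.5,0,0,0,-0.04],[1.3,-1.6,0,0,0,-0.13],[2.4,-3,0,0,0,-0.24],[3.6,-4.4,0,0,0,-0.36],[4.8,-5.9,0,0,0,-0.48],[6,-7.4,0,0,0,-0.6],[7.2,-8.9,0,0,0,-0.72],[8.3,-10.2,0,0,0,-0.83],[9,-11.1,0,0,0,-0.91],[9,-11.1,0,0,0,-0.95]]]}}

```text
clock: 26.6
eef_pos: [510.9, -161.7, 192.0]
tool_rot: [-3.141, -0.004, 2.407]
force: [-0.4, -0.1, -1.9]
width: 48.9
gripper_force: 63.1
```

```bash
python3 plan.py 471,-120.5,190,166.2
```

```text
t 26.6 at [ 510.9 -161.7  192. ] 137.9 F [-0.4 -0.1 -1.9] w 48.9 g 63.1
(471.0, -120.5, 190.0, 166.2) -> [5.72 0.38 0.2 ] wz -0.494
```

Emit:
{"op": "send_rows", "data": {"rows": [[[0.5,0,0,0,0,-0.06],[1.5,0.1,0,0,0,-0.15],[2.8,0.2,0,0,0,-0.25],[4.2,0.3,0,0,0,-0.36],[5.3,0.4,0,0,0,-0.45],[5.7,0.4,0,0,0,-0.49],[5.7,0.4,0,0,0,-0.49],[5.7,0.4,0,0,0,-0.49]]]}}

```text
clock: 27.4
eef_pos: [474.2, -122.8, 192.8]
tool_rot: [-3.141, 0.001, 2.89]
force: [0.0, -0.3, -2.5]
width: 49.1
gripper_force: 63.1
```

Run:
```python
from cell import ctrl
import cv2
from plan import plan
plan((471,-120.5,106,166.2))
d=ctrl.get_image("wrist");cv2.imwrite("pics/w8.png",d["pixels"][:,:,::-1])
```

```text
t 27.4 at [ 474.2 -122.8  192.8] 165.6 F [ 0.  -0.3 -2.5] w 49.1 g 63.1
(471, -120.5, 106, 166.2) -> [0.37 0.15 8.68] wz -0.011
```

View pics/w8.png

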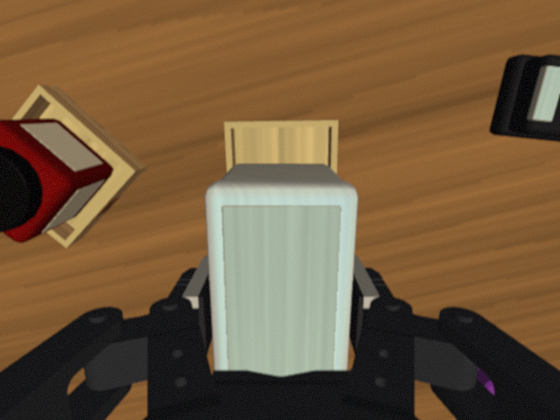

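The box is centred at u≈281.5 with its rim at v=121, and the tin's foot edge is at (281.5,165). I need about 5 mm more along tool x; the sides are parallel.

Emit:
{"op": "send_rows", "data": {"rows": [[[0.2,0,0.3,0,0,0],[0.4,0.1,1.5,0,0,-0.01],[0.5,0.1,3.5,0,0,-0.01],[0.5,0.1,5.5,0,0,-0.01],[0.5,0.1,7.2,0,0,-0.01],[0.5,0.1,8.1,0,0,-0.01],[0.5,0.1,8.4,0,0,-0.01],[0.5,0.1,8.4,0,0,-0.01]]]}}

```text
clock: 28.25
eef_pos: [469.1, -120.0, 109.0]
tool_rot: [-3.142, 0.0, 2.902]
force: [-0.3, 0.4, -1.9]
width: 49.1
gripper_force: 63.0
```

Emit:
{"op": "send_rows", "data": {"rows": [[[0,0,0.1,0,0,0],[0,0,0.1,0,0,0],[0,0,0.15,0,0,0],[0,0,0.15,0,0,0]]]}}

```text
clock: 28.65
eef_pos: [469.4, -120.1, 108.3]
tool_rot: [-3.142, 0.001, 2.902]
force: [-0.6, -0.4, 5.5]
width: 49.0
gripper_force: 63.8
```

Contact at 5.5 N. I release, rise and check.

Emit:
{"op": "send_rows", "data": {"rows": [[[0,0,0,0,0,0],[0,0,0,0,0,0],[0,0,0,0,0,0],[0,0,0,0,0,0],[0,0,0,0,0,0],[0,0,0,0,0,0],[0,0,0,0,0,0],[0,0,0,0,0,0]]], "grip": 0}}

```text
clock: 29.45
eef_pos: [469.0, -119.9, 107.4]
tool_rot: [3.142, -0.0, 2.902]
force: [0.2, -0.1, -0.1]
width: 85.7
gripper_force: 0.0
```

Emit:
{"op": "send_rows", "data": {"rows": [[[0,0,-1,0,0,0],[0,0,-3,0,0,0],[0,0,-6,0,0,0],[0,0,-9,0,0,0],[0,0,-13,0,0,0],[0,0,-16,0,0,0],[0,0,-18,0,0,0],[0,0,-18,0,0,0]]]}}

```text
clock: 30.25
eef_pos: [470.3, -120.2, 290.8]
tool_rot: [3.141, 0.007, 2.902]
force: [0.4, -0.2, -1.1]
width: 85.4
gripper_force: 0.0
```

Run:
```python
from cell import ctrl
import cv2
from plan import plan
plan()
d=ctrl.get_image("side");c=cv2.resize(d["pixels"][80:400,150:450,::-1],None,fx=1.85,fy=1.85,interpolation=cv2.INTER_CUBIC);cv2.imwrite("pics/end.png",c)
```

```text
t 30.2 at [ 470.3 -120.2  290.8] 166.2 F [ 0.4 -0.2 -1.1] w 85.4 g 0.0
```

View pics/end.png

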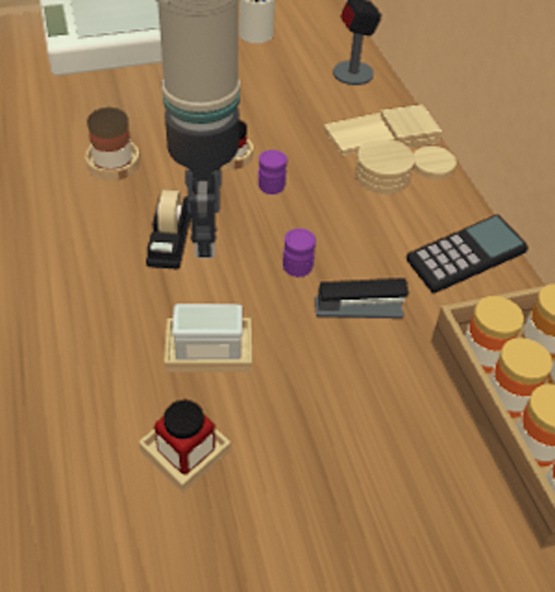

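The side view shows the tin at (208,330), square jar at (185,435) and big jar at (110,135), all upright in their boxes. The mini jar at (240,145) is partly hidden, but the earlier top view showed it seated. The dispenser, stapler and purples are unmoved.

```bash
python3 -c "
from cell import ctrl
print(ctrl.finish_job())"
```

```text
the job is handed in; nothing more can be done
None
```

All four gifts stand upright in their matching boxes, each set down gently, with the tape dispenser and stapler left where they were; the job was handed in at about 30 s of the 112 s allowed.

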